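Build up a rope pulley on the assembly post

TASK

Build up the rope pulley on the upright post of the grey assembly foot, from the bottom: blue cheek plate, white grooved sheave, red cheek plate with its two eyes in line with the blue plate's eyes, and the brass collar on top. Lower each part over the post until it lies flat on the one below before you let it go, never dropping it. Leave the wrench, the carabiner and the finished pulley where they lie.

Things in the scene. Friction and masses are not known exactly. Their poses are not given: they have to be found in the camera images.
- assembly_post: Assembly post, fixed: grey foot 110 (x) x 90 (y) x 12 mm high; in its middle a dark round boss, 36 mm wide, flat top 30 mm above the bench; on it an upright bright steel post, 12 mm in diameter, tip 82 mm above the bench, its last 9 mm tapering to 4 mm. Origin: centre of the foot's underside, on the post's axis; z up. A shelf hangs over the rear of the bench (x over 0.57, 0.53 m up): carry low.
- blue_cheek: Blue cheek plate, loose, flat: 46 mm disc, 10 mm thick, with a 17 mm middle hole for the post, and two ears along its own +x and -x, 24 mm wide, each with a 12 mm eye 40 mm from the middle (104 mm overall, both ends alike). 70 g. Grip the disc across its own y (46 mm). Origin: centre of the underside, on the hole's axis; z up.
- red_cheek: Red cheek plate, loose, lying flat: same shape, size, mass and axes as the blue one, but red.
- sheave: White grooved rope wheel (sheave), loose, lying flat: 46 mm in diameter, 16 mm thick, a 7 mm wide groove round its rim, 17 mm hole through its middle. 60 g. Origin: centre of the underside, on the hole's axis; z up. Both faces alike.
- brass_collar: Plain brass collar, loose, lying flat: 36 mm in diameter, 14 mm tall, 17 mm hole through its middle. 70 g. Origin: centre of the underside, on the hole's axis; z up.
- wrench: Bystander: steel adjustable wrench, 40 x 192 x 13 mm, lying flat behind the work. Origin: centre of its underside; length along its y.
- carabiner: Bystander: silver carabiner with a red gate, 120 x 68 x 11 mm, lying flat behind the work. Origin: centre of its underside; length along its x.
- pulley: Bystander: small finished pulley with a red and a blue cheek, 50 x 66 x 26 mm, lying on its cheek behind the work, at the left. Origin: centre of its underside.
Mind the look-alikes: they are no part of the job. Several things have the shape of the brass_collar; the one meant has the colours described above.

How it is judged:
By the outcome, as a careful person would: the job done as asked, in the order asked, and still so for the second after the job is handed in, with the robot touching nothing.
It also fails if it takes over 118 s, if anything falls off the work surface, if the arm or the gripper's body presses on something with over 40 N, if the wrist force passes 120 N, or if a joint passes its speed limit or range.

ROBOT

A 6-joint arm with a two-finger parallel gripper is mounted at the origin on a cart in front of the work surface, level with it; the furniture and walls round the work are solid. World frame = base frame: x ahead of the robot, y to its left, z up, the work surface at z = 0. Lengths are in m, angles in rad, forces in N, time in s.
With the tool pointing down it reaches from about 0.375 to 0.9 m from the base axis. Payload 3.1 kg.
Tool frame: the origin (TCP) lies between the finger pads; the fingertips stand robot.finger_overhang ahead of it and the grasp point (between the pads) lies 3 mm ahead of it (robot.finger_overhang is the distance from the TCP to the fingertips, in m); z points along the fingers, y is the line along which they close (so a half turn about z gives the same grasp; the last joint's range is limited). The gripper opens to 87 mm and grips with 3 to 60 N. Pads are 19 mm wide; open, the fingers measure 117 mm over their backs; the gripper's body (75 mm by 190 mm) begins 51 mm behind the grasp point.
Start: joints at [-1.361, 0.527, 1.433, -0, 1.181, -0.178], TCP at [0.237, -0.578, 0.245] pointing down, gripper open.
Joint ranges: [-3.08, 3.08], [-0.75, 2.2], [0.22, 2.44], [-1.43, 4.57], [0, 2.65], [-2.85, 2.85]. Speed limits (rad/s): [2.79, 2.79, 3.14, 3.14, 3.14, 3.14].

INTERFACE

Orientations are given as a unit quaternion [x, y, z, w].
In Python, from rig import get_obs, vision, hand_in, nets, robot gives the robot as it stands.
- The arm moves only by the tool apply_moves, never from a script. Its argument "series" is a list of rows, each an object with "offset": the shift along the world's x, y, z in cm, a list of three; "rot": the turn, a rotation vector about the world's x, y, z in degrees, a list of three. A call has 1 to 20 rows; each row is the pose to reach, as a shift and turn from the pose commanded when the call began; what a row does not reach only later rows make up. A row lasts 1/10 s, in which the tool goes at most 50 mm and 8.59 degrees, less where a joint would pass 70% of its speed; a pose out of reach is approached as far as the arm can. A call with a gripper value outside its range is refused whole. "hand" is the opening, from 0 (shut) to 1 (fully open), set as the call begins (left out, the last holds). The fingers move at their own pace and stop on an object; "newtons" is the grip in N (left out, the last holds). Time passes only in rows, so rows that repeat a pose let the fingers close. It gives the time, the measured TCP pose, the force, the opening and the grip force at its end, in the units of the state.
- get_obs(): the state, without advancing time (a new reading comes with each control period).
- vision.camera(name): name is "scene" or "top" or "wrist"; returns the picture (420x560x3 uint8, red, green, blue); there is no depth.
- vision.calibration(name): a dict with "K" (3x3 intrinsics, pixels), "R" (3x3) and "t" (3): a world point X has camera coordinates R X + t. Camera axes: x right, y down, z forward; pixel columns grow to the right and rows downward; lengths in m; the calibration is good to about 2 mm. A picture is of the moment at which its call begins: read the wrist's pose just before it. calibration takes no time and is no camera call; for the wrist camera it gives the pose at the moment of the call.
- hand_in(): hands the job in; it is judged then, once.
Trained networks look in the newest picture that a camera, given by its name, has taken for a name from the list of things; names that differ only in an ending like _2 or _b are one class to them, and where a whole thing is asked for, a point or a joint stands for the part that bears it (a point fixed in the world has none). Each returns a list of dicts, best first, with "conf" (0 to 1); they miss things now and then, are a little off and sometimes report something else, mostly with a low value. They report only what shows in the picture. A call takes as long as a camera call. They do not tell look-alikes from the thing itself.
- nets.search_frame(camera, query): "centre" ([x, y, z] in m, in world coordinates, good to about 4 mm: the middle of the surface that is visible of it).
- nets.spot_point(camera, query): "centre" ([x, y, z] in m, in world coordinates, good to about 4 mm: a listed point, or the origin of a listed thing).
The state is a dict: "time": time; "q": joint angles; "joint_velocities": joint speeds; "joint_torque": joint torques, N m; "position": TCP position; "tool_rot": TCP orientation; "ft_force": force on the tool from outside, world axes, zero at the start; "moment": the same for the moment, N m; "grip_width": finger opening in m; "grip_force": force on a finger pad.
Only numpy, scipy, OpenCV 4.12 (cv2) and the standard library are available. Lean on these libraries where they do the work, as an engineer would, in place of code of your own. Each camera call takes 0.05 s, during which the arm holds its last target. There are 200 camera calls.

## Working session

There is one attempt and no reset: what is moved stays moved. The work goes in short steps, Python scripts to look and compute and a tool call to move; the robot and the scene stay as the last step left them, time stands still between calls to the robot, and variables do not carry over. Pictures are saved under pics/ and viewed, at most 14 in all, crops included, and the job is handed in when it is done.

Besides the shell and the picture viewer there is one more tool, called after "Request:" in YAML: its name, and indented under it one key for each argument. apply_moves: Moves the arm, as the interface text tells. Its arguments: {"type":"object","properties":{"series":{"type":"array"},"hand":{"type":"number"},"newtons":{"type":"number"}},"required":["series"]}

```bash
mkdir -p pics; ls; python3 - <<'E'
from rig import get_obs, vision, nets, robot
import cv2
o=get_obs(); print(o['time'],o['position'],o['tool_rot'],o['grip_width'],robot.finger_overhang)
for c in ['scene','top']:
    im=vision.camera(c); cv2.imwrite(f'pics/{c}0.png',im[:,:,::-1])
    k=vision.calibration(c); print(c,k)
    for n in ['assembly_post','blue_cheek','red_cheek','sheave','brass_collar']:
        print(n,[(d['conf'],d['centre']) for d in nets.spot_point(c,n)])
E
```

```text
pics
0.0 [ 0.2367736  -0.57764117  0.24355227] [ 9.81167518e-01  1.93155481e-01 -2.59574023e-05 -1.12266969e-03] 0.08704821454509472 0.022
scene {'K': array([[545.94050515,   0.        , 281.87178189],
       [  0.        , 545.94050515, 210.02132396],
       [  0.        ,   0.        ,   1.        ]]), 'R': array([[-7.12409273e-01, -7.01764157e-01, -3.10965612e-04],
       [-3.01191943e-01,  3.06160919e-01, -9.03077464e-01],
       [ 6.33842600e-01, -6.43267099e-01, -4.29477587e-01]]), 't': array([0.38386645, 0.18763438, 1.28446035])}
assembly_post [(0.72, [0.4708, 0.0097, 0.0041])]
blue_cheek [(0.62, [0.3695, 0.3444, -0.0012]), (0.48, [0.5005, -0.1889, -0.0034])]
red_cheek [(0.57, [0.4485, 0.2139, -0.0011])]
sheave [(0.7, [0.4994, -0.1888, -0.0017])]
brass_collar [(0.67, [0.3249, -0.2724, 0.0053]), (0.47, [0.4874, -0.3412, -0.0026]), (0.44, [0.4177, -0.3015, 0.0014])]
top {'K': array([[443.82199612,   0.        , 273.687891  ],
       [  0.        , 443.82199612, 211.17360882],
       [  0.        ,   0.        ,   1.        ]]), 'R': array([[ 0.00234276, -0.99999521, -0.00202266],
       [-0.99498462, -0.00212875, -0.10000536],
       [ 0.10000057,  0.0022468 , -0.99498484]]), 't': array([-0.01073723,  0.50291882,  0.99862216])}
assembly_post [(0.76, [0.4724, 0.0047, -0.002])]
blue_cheek [(0.87, [0.372, 0.3449, 0.0022])]
red_cheek [(0.57, [0.4506, 0.214, -0.0035])]
sheave [(0.63, [0.4988, -0.1915, -0.0008])]
brass_collar [(0.71, [0.4102, -0.3056, -0.0007]), (0.48, [0.3247, -0.2737, -0.0023]), (0.45, [0.4876, -0.3436, -0.0035])]
```

View pics/top0.png

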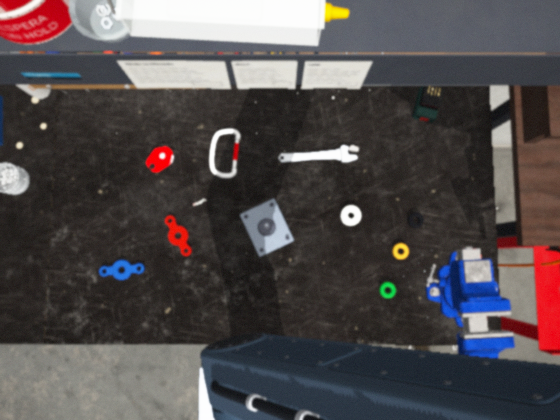

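View pics/scene0.png

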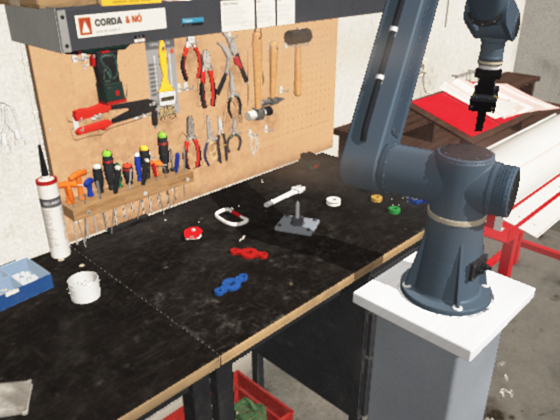

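```bash
python3 - <<'E'
import cv2
im=cv2.imread('pics/top0.png')
cv2.imwrite('pics/collars.png',cv2.resize(im[170:330,340:480],None,fx=3.7,fy=3.7,interpolation=cv2.INTER_CUBIC))
E
```

```text
(no output)
```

View pics/collars.png

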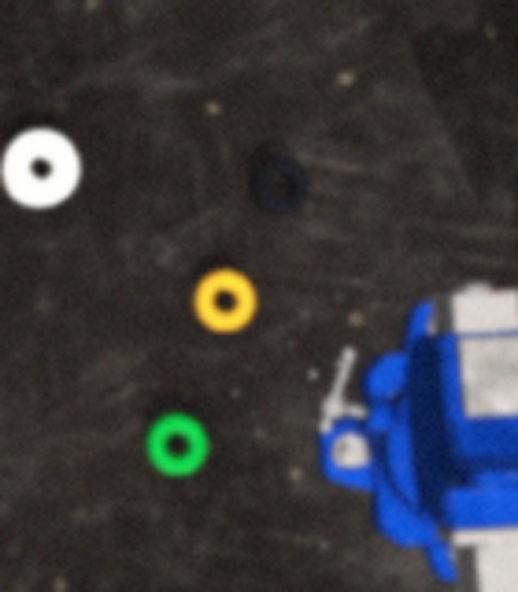

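The collar-shaped things are a golden-yellow ring at (400,251), a green one at (388,290) and a near-black one at (415,217). Only the golden one at (400,251), world about (0.41,-0.306), matches brass, and the enlarged crop confirms it. The blue plate is at (121,270), red (178,236), sheave (350,215), and the post (267,226) with the foot turned.

```bash
cat > h.py <<'E'
from rig import get_obs, vision, nets, robot, hand_in
import cv2, numpy as np
def back(k,uv,z):
    d=k['R'].T@np.linalg.inv(k['K'])@[uv[0],uv[1],1]; c=-k['R'].T@k['t']
    return c+d*(z-c[2])/d[2]
def proj(k,X):
    p=k['K']@(k['R']@np.array(X)+k['t']); return p[:2]/p[2]
RNG={'blue':((100,120,60),(125,255,255)),'red':((0,150,80),(6,255,255)),'white':((0,0,170),(180,45,255)),'brass':((15,110,90),(35,255,255))}
H={'blue':.010,'red':.010,'white':.016,'brass':.014}
def seg(im,c,k,guess,z,rad=.065):
    hsv=cv2.cvtColor(im,cv2.COLOR_RGB2HSV); m=cv2.inRange(hsv,*RNG[c])
    if c=='red': m|=cv2.inRange(hsv,(174,150,80),(180,255,255))
    g=proj(k,[*guess,z]); r=np.linalg.norm(proj(k,[guess[0]+rad,guess[1],z])-g)
    w=np.zeros_like(m); cv2.circle(w,tuple(int(round(v)) for v in g),int(r),255,-1)
    m&=w; cs,_=cv2.findContours(m,cv2.RETR_EXTERNAL,cv2.CHAIN_APPROX_NONE)
    return max(cs,key=cv2.contourArea)
def measure(im,k,c,guess,z=None,rad=.065):
    z=H[c] if z is None else z
    ct=seg(im,c,k,guess,z,rad)[:,0].astype(float)
    P=np.array([back(k,p,z)[:2] for p in ct])   # outline on the top plane
    (cx,cy),(w,h),a=cv2.minAreaRect((P*1000).astype(np.float32))
    M=cv2.moments((P*1e4).astype(np.float32)); cen=np.array([M['m10'],M['m01']])/M['m00']/1e4
    yaw=np.degrees(.5*np.arctan2(2*M['mu11'],M['mu20']-M['mu02']))
    return cen.round(4),(round(cx,1),round(cy,1)),(round(w,1),round(h,1)),round(yaw,1)
G={'blue':(.372,.345),'red':(.450,.214),'white':(.499,-.190),'brass':(.410,-.305)}
def state():
    o=get_obs(); q=o['tool_rot']; from scipy.spatial.transform import Rotation as R
    r=R.from_quat(q).as_matrix(); print('t',round(o['time'],2),'p',o['position'].round(4) if hasattr(o['position'],'round') else o['position'],'tooly',round(np.degrees(np.arctan2(r[1,1],r[0,1])),1),'z',r[:,2].round(3),'grip',o['grip_width'],'F',np.round(o['ft_force'],1)); return o
E
python3 - <<'E'
from h import *
state()
k=vision.calibration('top'); im=cv2.imread('pics/top0.png')[:,:,::-1].copy()
for c in G: print(c,measure(im,k,c,G[c]))
ks=vision.calibration('scene'); im=cv2.imread('pics/scene0.png')[:,:,::-1].copy()
for c in ['blue','red','white']: print(c,measure(im,ks,c,G[c]))
kw=vision.calibration('wrist'); print(kw['K'].round(1), -kw['R'].T@kw['t'], kw['R'].round(3))
print(np.array([seg.__name__]))
a=cv2.imread('pics/top0.png')[185:270,225:310]; b=cv2.imread('pics/scene0.png')[180:250,255:340]
cv2.imwrite('pics/foot.png',np.hstack([cv2.resize(x,(380,380),interpolation=cv2.INTER_CUBIC) for x in(a,b)]))
E
```

```text
t 0.6 p [ 0.2369 -0.5783  0.2446] tooly -67.7 z [ 0. -0. -1.] grip 0.08689900457568941 F [ 0.2 -0.8 -0.2]
blue (array([0.3685, 0.3425]), (368.2, 343.1), (48.2, 106.4), np.float64(-85.5))
red (array([0.4475, 0.2138]), (447.8, 213.9), (104.4, 47.8), np.float64(29.2))
white (array([ 0.4951, -0.1884]), (495.4, -188.2), (44.2, 46.9), np.float64(-30.7))
brass (array([ 0.4125, -0.3024]), (413.3, -302.8), (39.3, 39.4), np.float64(-62.6))
blue (array([0.3663, 0.3467]), (366.2, 346.5), (51.1, 112.3), np.float64(-81.6))
red (array([0.4449, 0.2178]), (444.3, 218.2), (94.0, 62.4), np.float64(24.7))
white (array([ 0.4893, -0.1785]), (488.6, -177.8), (44.0, 75.2), np.float64(-47.1))
[[330.8   0.  281.6]
 [  0.  330.8 212.8]
 [  0.    0.    1. ]] [ 0.31572096 -0.5456137   0.38467581] [[ 0.38  -0.925  0.   ]
 [-0.881 -0.361  0.305]
 [-0.282 -0.116 -0.952]]
['seg']
```

View pics/foot.png

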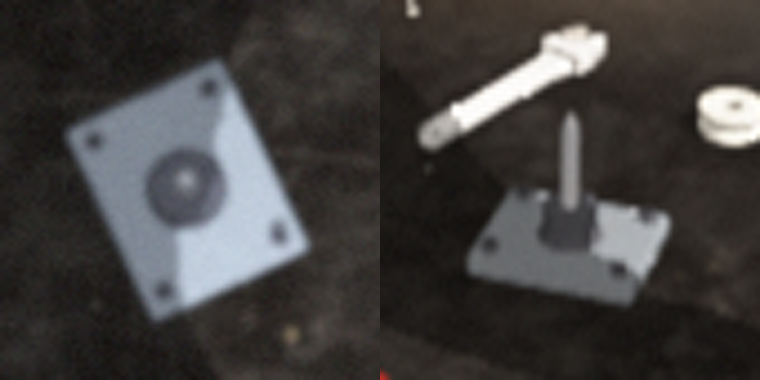

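Foot centre is near px (267,227.5) in the top view, and the post tip is near (298,201) in the scene view. I'm heading for the post first for a close look, turning to the blue plate's grip direction on the way.

Request:
apply_moves:
  series:
    - {"offset": [0,0,4],"rot": [0,0,0]}
    - {"offset": [23,58,4],"rot": [0,0,72]}
    - {"offset": [23,58,4],"rot": [0,0,72]}
    - {"offset": [23,58,4],"rot": [0,0,72]}
    - {"offset": [23,58,4],"rot": [0,0,72]}
    - {"offset": [23,58,4],"rot": [0,0,72]}
    - {"offset": [23,58,4],"rot": [0,0,72]}
    - {"offset": [23,58,4],"rot": [0,0,72]}
    - {"offset": [23,58,4],"rot": [0,0,72]}
    - {"offset": [23,58,4],"rot": [0,0,72]}
    - {"offset": [23,58,4],"rot": [0,0,72]}
    - {"offset": [23,58,4],"rot": [0,0,72]}
    - {"offset": [23,58,4],"rot": [0,0,72]}
    - {"offset": [23,58,0],"rot": [0,0,72]}
    - {"offset": [23,58,0],"rot": [0,0,72]}
    - {"offset": [23,58,0],"rot": [0,0,72]}
    - {"offset": [23,58,0],"rot": [0,0,72]}
  hand: 0.8

```text
time: 2.3
position: [0.4675, 0.0007, 0.2455]
tool_rot: [0.681, 0.733, 0.0, 0.001]
ft_force: [0.1, -0.5, -0.6]
grip_width: 0.0696
grip_force: 0.0
```

```bash
python3 - <<'E'
from h import *
state(); k=vision.calibration('wrist'); im=vision.camera('wrist'); cv2.imwrite('pics/w1.png',im[:,:,::-1])
np.savez('w1.npz',**k)
kt=vision.calibration('top')
print(back(kt,(266.9,227.5),.012), proj(k,[.47,.005,.082]),proj(k,[.47,.005,.03]))
ks=vision.calibration('scene'); print(back(ks,(297.7,200.6),.082))
for c in ('wrist',): print(nets.spot_point(c,'assembly_post'))
E
```

```text
t 2.3 p [0.4675 0.0007 0.2455] tooly 4.2 z [ 0.002 -0.001 -1.   ] grip 0.06963166747750031 F [ 0.1 -0.5 -0.6]
[0.46603217 0.0061338  0.012     ] [283.33034474 196.1728176 ] [282.9767536  183.92422294]
[0.47084959 0.00517029 0.082     ]
[{'centre': [0.4664, 0.0031, 0.0025], 'conf': 0.69}]
```

View pics/w1.png

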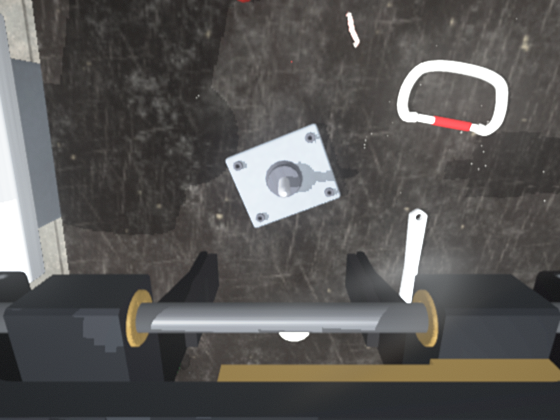

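The wrist view shows the foot centred near (284,177), with the post tip near (284,195).

```bash
python3 - <<'E'
from h import *
k=dict(np.load('w1.npz')); im=cv2.imread('pics/w1.png')
hsv=cv2.cvtColor(im,cv2.COLOR_BGR2HSV); m=cv2.inRange(hsv,(0,0,120),(180,90,255)); m[:, :210]=0; m[:,350:]=0; m[:110]=0; m[240:]=0
m=cv2.morphologyEx(m,cv2.MORPH_CLOSE,np.ones((5,5)))
c=max(cv2.findContours(m,0,1)[0],key=cv2.contourArea); P=np.array([back(k,p,.012)[:2]*1000 for p in c[:,0].astype(float)],np.float32)
print(cv2.minAreaRect(P))
for z,uv in ((.082,(284,196)),): print(back(k,uv,z))
cv2.imwrite('pics/w1c.png',cv2.resize(im[150:215,245:325],None,fx=8,fy=8,interpolation=cv2.INTER_CUBIC))
E
```

```text
((470.1175537109375, 7.931343078613281), (110.44884490966797, 91.02401733398438), 25.49321937561035)
[0.47062061 0.00521579 0.082     ]
```

View pics/w1c.png

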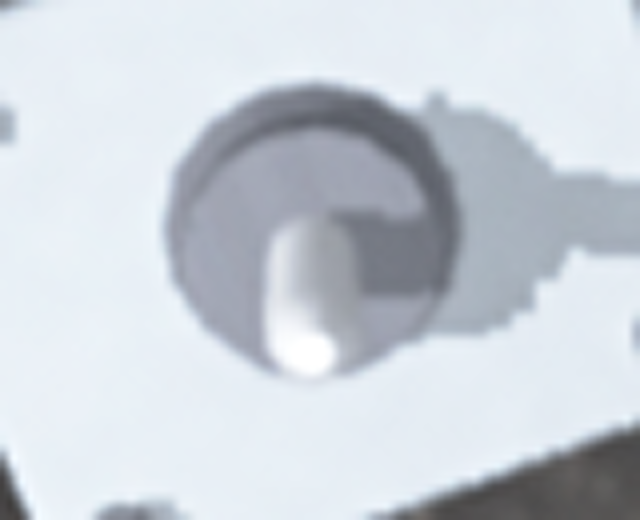

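Request:
apply_moves:
  series:
    - {"offset": [-10,34,-4],"rot": [0,0,0]}
    - {"offset": [-10,34,-4],"rot": [0,0,0]}
    - {"offset": [-10,34,-4],"rot": [0,0,0]}
    - {"offset": [-10,34,-4],"rot": [0,0,0]}
    - {"offset": [-10,34,-4],"rot": [0,0,0]}
    - {"offset": [-10,34,-4],"rot": [0,0,0]}
    - {"offset": [-10,34,-4],"rot": [0,0,0]}
    - {"offset": [-10,34,-4],"rot": [0,0,0]}
    - {"offset": [-10,34,-4],"rot": [0,0,0]}
    - {"offset": [-10,34,-4],"rot": [0,0,0]}

```text
time: 3.4
position: [0.3677, 0.3405, 0.2051]
tool_rot: [0.681, 0.733, 0.0, 0.0]
ft_force: [-0.3, -0.8, 0.6]
grip_width: 0.0694
grip_force: 0.0
```

```bash
cat > look.py <<'E'
import sys
from h import *
c=sys.argv[1]; name=sys.argv[2]; o=state(); k=vision.calibration('wrist'); im=vision.camera('wrist'); cv2.imwrite(f'pics/{name}.png',im[:,:,::-1])
np.savez(name+'.npz',**k)
z=float(sys.argv[3]) if len(sys.argv)>3 else None
g=tuple(map(float,sys.argv[4:6])) if len(sys.argv)>5 else G[c]
r=measure(im,k,c,g,z); print(c,r,'minus tcp cm',(np.array(r[1])/10-np.array(o['position'][:2])*100).round(2))
E
python3 look.py blue w2; python3 -c "
from h import *
k=dict(np.load('w1.npz'));print(back(k,(283.4,194),.082),back(k,(283.5,181.2),.03))"
```

```text
t 3.4 p [0.3677 0.3405 0.2051] tooly 4.2 z [ 0.001 -0.    -1.   ] grip 0.0694439515401983 F [-0.3 -0.8  0.6]
blue (array([0.3714, 0.3442]), (371.3, 343.9), (100.1, 45.9), np.float64(-85.3)) minus tcp cm [0.36 0.34]
[0.46990426 0.00712539 0.082     ] [0.47034106 0.00808319 0.03      ]
```

View pics/w2.png

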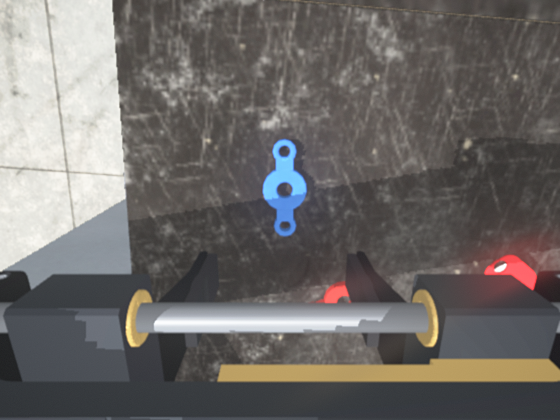

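```bash
cat >> h.py <<'E'
def holes(im,k,c,guess,z,rad=.065):
    "world centres (mm) of the dark holes inside the coloured part, biggest first, on plane z; hole seen from above: top rim"
    hsv=cv2.cvtColor(im,cv2.COLOR_RGB2HSV); m=cv2.inRange(hsv,*RNG[c])
    if c=='red': m|=cv2.inRange(hsv,(174,150,80),(180,255,255))
    out=cv2.drawContours(np.zeros_like(m),[seg(im,c,k,guess,z,rad)],-1,255,-1)
    cs,_=cv2.findContours(out&~m,0,1); r=[]
    for q in sorted(cs,key=cv2.contourArea)[::-1][:3]:
        P=np.array([back(k,p,z)[:2]*1000 for p in q[:,0].astype(float)],np.float32); (x,y),rr=cv2.minEnclosingCircle(P); r.append((round(x,1),round(y,1),round(rr,1)))
    return r
E
python3 - <<'E'
from h import *
k=dict(np.load('w2.npz')); im=cv2.imread('pics/w2.png')[:,:,::-1].copy()
print(holes(im,k,'blue',G['blue'],.010))
E
```

```text
[(371.2, 344.2, 7.5), (368.2, 383.4, 5.2), (374.6, 304.7, 5.0)]
```

Request:
apply_moves:
  series:
    - {"offset": [0.3,0.3,-5],"rot": [0,0,0]}
    - {"offset": [0.3,0.3,-10],"rot": [0,0,0]}
    - {"offset": [0.3,0.3,-14],"rot": [0,0,0]}
    - {"offset": [0.3,0.3,-16],"rot": [0,0,0]}
    - {"offset": [0.3,0.3,-16],"rot": [0,0,0]}
    - {"offset": [0.3,0.3,-16],"rot": [0,0,0]}

```text
time: 4.05
position: [0.371, 0.3436, 0.045]
tool_rot: [0.681, 0.732, 0.0, 0.0]
ft_force: [0.8, 0.3, 0.5]
grip_width: 0.0695
grip_force: 0.0
```

Request:
apply_moves:
  series:
    - {"offset": [0,0.05,-1.5],"rot": [0,0,0.5]}
    - {"offset": [0,0.05,-2.0],"rot": [0,0,0.5]}
    - {"offset": [0,0.05,-2.0],"rot": [0,0,0.5]}

```text
time: 4.35
position: [0.3706, 0.3451, 0.0255]
tool_rot: [0.677, 0.736, 0.001, 0.0]
ft_force: [-0.2, -0.0, 0.5]
grip_width: 0.0696
grip_force: 0.0
```

Request:
apply_moves:
  series:
    - {"offset": [0,0,0],"rot": [0,0,0]}
    - {"offset": [0,0,0],"rot": [0,0,0]}
    - {"offset": [0,0,0],"rot": [0,0,0]}
    - {"offset": [0,0,0],"rot": [0,0,0]}
    - {"offset": [0,0,0],"rot": [0,0,0]}
    - {"offset": [0,0,0],"rot": [0,0,0]}
  hand: 0.4
  newtons: 25

```text
time: 4.95
position: [0.3701, 0.3454, 0.0249]
tool_rot: [0.677, 0.736, 0.0, 0.0]
ft_force: [1.6, 0.0, 4.7]
grip_width: 0.0448
grip_force: 25.0
```

Request:
apply_moves:
  series:
    - {"offset": [0,0,3],"rot": [0,0,0]}
    - {"offset": [0,0,8],"rot": [0,0,0]}
    - {"offset": [0,-3,12],"rot": [0,0,0]}
    - {"offset": [9.9,-33.6,12],"rot": [0,0,0]}
    - {"offset": [9.9,-33.6,12],"rot": [0,0,0]}
    - {"offset": [9.9,-33.6,12],"rot": [0,0,0]}
    - {"offset": [9.9,-33.6,12],"rot": [0,0,0]}
    - {"offset": [9.9,-33.6,12],"rot": [0,0,0]}
    - {"offset": [9.9,-33.6,12],"rot": [0,0,0]}
    - {"offset": [9.9,-33.6,12],"rot": [0,0,0]}
    - {"offset": [9.9,-33.6,12],"rot": [0,0,0]}
    - {"offset": [9.9,-33.6,12],"rot": [0,0,0]}
    - {"offset": [9.9,-33.6,12],"rot": [0,0,0]}

```text
time: 6.25
position: [0.4677, 0.0104, 0.1443]
tool_rot: [0.677, 0.736, -0.0, -0.001]
ft_force: [-0.6, -0.3, 0.4]
grip_width: 0.0453
grip_force: 25.0
```

```bash
python3 - <<'E'
from h import *
o=state(); k=vision.calibration('wrist'); im=vision.camera('wrist'); cv2.imwrite('pics/w3.png',im[:,:,::-1]); np.savez('w3.npz',**k)
p=o['position']; z=p[2]-.0249+.010
try: print(z,measure(im,k,'blue',p[:2],z),holes(im,k,'blue',p[:2],z))
except Exception as e: print(e)
print('tip px if at .4702,.0076:',proj(k,[.4702,.0076,.082]))
E
```

```text
t 6.25 p [0.4677 0.0104 0.1443] tooly 4.8 z [-0.002  0.001 -1.   ] grip 0.045316278238450726 F [-0.6 -0.3  0.4]
0.12935874467724354 (array([0.4675, 0.0218]), (466.9, 28.3), (44.9, 65.9), np.float64(-85.5)) [(468.6, 10.9, 7.9), (465.2, 49.6, 5.7)]
tip px if at .4702,.0076: [283.90093527 246.08048159]
```

View pics/w3.png

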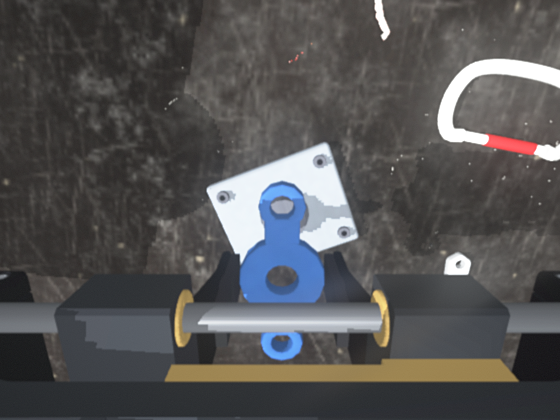

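The blue plate is held flat with its hole at (282,279), about 3 mm off the post axis, so I'll correct that and lower to just above the tip.

Request:
apply_moves:
  series:
    - {"offset": [0.1,-0.2,0],"rot": [0,0,0]}
    - {"offset": [0.1,-0.2,-1],"rot": [0,0,0]}
    - {"offset": [0.1,-0.2,-2],"rot": [0,0,0]}
    - {"offset": [0.1,-0.2,-3],"rot": [0,0,0]}
    - {"offset": [0.1,-0.2,-3],"rot": [0,0,0]}
    - {"offset": [0.1,-0.2,-3],"rot": [0,0,0]}
    - {"offset": [0.1,-0.2,-3],"rot": [0,0,0]}

```text
time: 7.0
position: [0.4701, 0.0071, 0.1145]
tool_rot: [0.677, 0.736, 0.0, 0.0]
ft_force: [0.6, -0.0, -1.0]
grip_width: 0.045
grip_force: 25.0
```

```bash
python3 - <<'E'
from h import *
o=state(); k=vision.calibration('wrist'); im=vision.camera('wrist'); cv2.imwrite('pics/w4.png',im[:,:,::-1]); np.savez('w4.npz',**k)
p=o['position']; z=p[2]-.0249+.010
print(z,holes(im,k,'blue',p[:2],z))
print('tip px if at .4702,.0076:',proj(k,[.4702,.0076,.082]))
cv2.imwrite('pics/w4c.png',cv2.resize(im[200:310,220:340,::-1],None,fx=5,fy=5,interpolation=cv2.INTER_CUBIC))
E
```

```text
t 7.0 p [0.4701 0.0071 0.1145] tooly 4.8 z [ 0.  0. -1.] grip 0.04498306055686369 F [ 0.6 -0.  -1. ]
0.09961604665344577 [(470.5, 7.9, 8.0), (467.6, 46.1, 5.7)]
tip px if at .4702,.0076: [280.4854065  261.23441396]
```

View pics/w4c.png

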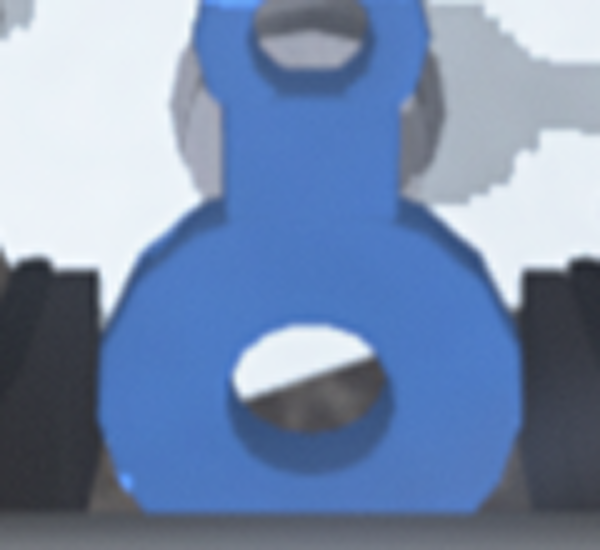

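Hole (470.5, 7.9) versus post (470.2, 7.6): lined up. Lowering.

Request:
apply_moves:
  series:
    - {"offset": [0,0,-0.7],"rot": [0,0,0]}
    - {"offset": [0,0,-1.4],"rot": [0,0,0]}
    - {"offset": [0,0,-2.0],"rot": [0,0,0]}
    - {"offset": [0,0,-2.0],"rot": [0,0,0]}

```text
time: 7.45
position: [0.4693, 0.0073, 0.0936]
tool_rot: [0.677, 0.736, -0.001, -0.001]
ft_force: [-0.2, 0.5, -2.1]
grip_width: 0.045
grip_force: 25.0
```

Request:
apply_moves:
  series:
    - {"offset": [0,0,-1],"rot": [0,0,0]}
    - {"offset": [0,0,-2],"rot": [0,0,0]}
    - {"offset": [0,0,-3],"rot": [0,0,0]}
    - {"offset": [0,0,-3.6],"rot": [0,0,0]}
    - {"offset": [0,0,-3.6],"rot": [0,0,0]}

```text
time: 7.95
position: [0.4693, 0.0073, 0.0574]
tool_rot: [0.677, 0.736, -0.001, -0.001]
ft_force: [-0.1, -0.1, -0.6]
grip_width: 0.045
grip_force: 25.0
```

Request:
apply_moves:
  series:
    - {"offset": [0,0,-0.1],"rot": [0,0,0]}
    - {"offset": [0,0,-0.2],"rot": [0,0,0]}
    - {"offset": [0,0,-0.3],"rot": [0,0,0]}
    - {"offset": [0,0,-0.3],"rot": [0,0,0]}
    - {"offset": [0,0,-0.3],"rot": [0,0,0]}

```text
time: 8.45
position: [0.4701, 0.0072, 0.0557]
tool_rot: [0.677, 0.736, 0.0, 0.0]
ft_force: [0.2, -0.3, -0.0]
grip_width: 0.0448
grip_force: 25.0
```

Request:
apply_moves:
  series:
    - {"offset": [0,0,-0.1],"rot": [0,0,0]}
    - {"offset": [0,0,-0.1],"rot": [0,0,0]}
    - {"offset": [0,0,-0.1],"rot": [0,0,0]}

```text
time: 8.75
position: [0.4701, 0.0072, 0.0549]
tool_rot: [0.677, 0.736, 0.0, 0.0]
ft_force: [-0.2, 0.5, 3.7]
grip_width: 0.0449
grip_force: 25.0
```

Request:
apply_moves:
  series:
    - {"offset": [0,0,0],"rot": [0,0,0]}
    - {"offset": [0,0,0],"rot": [0,0,0]}
    - {"offset": [0,0,0],"rot": [0,0,0]}
    - {"offset": [0,0,0],"rot": [0,0,0]}
  hand: 0.68

```text
time: 9.15
position: [0.4699, 0.0072, 0.0544]
tool_rot: [0.677, 0.736, -0.0, -0.0]
ft_force: [-0.2, 0.2, -0.0]
grip_width: 0.0584
grip_force: 0.0
```

Request:
apply_moves:
  series:
    - {"offset": [0,0,2],"rot": [0,0,0]}
    - {"offset": [0,0,6],"rot": [0,0,0]}
    - {"offset": [0,0,10],"rot": [0,0,0]}
    - {"offset": [0,0,15],"rot": [0,0,0]}
    - {"offset": [2.8,-19.8,15],"rot": [0,0,0]}
    - {"offset": [2.8,-19.8,15],"rot": [0,0,0]}
    - {"offset": [2.8,-19.8,15],"rot": [0,0,0]}
    - {"offset": [2.8,-19.8,15],"rot": [0,0,0]}
    - {"offset": [2.8,-19.8,15],"rot": [0,0,0]}
    - {"offset": [2.8,-19.8,15],"rot": [0,0,0]}
    - {"offset": [2.8,-19.8,15],"rot": [0,0,0]}
    - {"offset": [2.8,-19.8,15],"rot": [0,0,0]}

```text
time: 10.35
position: [0.4973, -0.1891, 0.2043]
tool_rot: [0.676, 0.737, -0.0, -0.001]
ft_force: [0.9, 0.6, -0.2]
grip_width: 0.059
grip_force: 0.0
```

```bash
python3 look.py white w5; python3 - <<'E'
from h import *
k=dict(np.load('w5.npz')); im=cv2.imread('pics/w5.png')[:,:,::-1].copy()
print(holes(im,k,'white',G['white'],.016))
kt=vision.calibration('top'); im=vision.camera('top'); g=(.470,.0075)
print(measure(im,kt,'blue',g,.040), holes(im,kt,'blue',g,.040))
E
```

```text
t 10.35 p [ 0.4973 -0.1891  0.2043] tooly 4.9 z [-0.001  0.001 -1.   ] grip 0.05895255253346964 F [ 0.9  0.6 -0.2]
white (array([ 0.4987, -0.1878]), (498.7, -187.7), (46.2, 49.5), np.float64(-80.2)) minus tcp cm [0.14 0.14]
[(498.7, -187.2, 6.8)]
(array([0.4686, 0.0047]), (468.8, 5.4), (43.1, 104.3), np.float64(-84.5)) [(468.0, 5.8, 7.7), (464.6, 44.6, 5.5), (470.6, -34.2, 5.2)]
```

Request:
apply_moves:
  series:
    - {"offset": [0.05,0.3,-5],"rot": [0,0,0]}
    - {"offset": [0.05,0.3,-10],"rot": [0,0,0]}
    - {"offset": [0.05,0.3,-14],"rot": [0,0,0]}
    - {"offset": [0.05,0.3,-16],"rot": [0,0,0]}
    - {"offset": [0.05,0.3,-17],"rot": [0,0,0]}
    - {"offset": [0.05,0.3,-18],"rot": [0,0,0]}
    - {"offset": [0.05,0.3,-18],"rot": [0,0,0]}

```text
time: 11.15
position: [0.4985, -0.1875, 0.0243]
tool_rot: [0.677, 0.736, -0.0, -0.0]
ft_force: [-0.3, 0.4, 0.5]
grip_width: 0.0594
grip_force: 0.0
```

Request:
apply_moves:
  series:
    - {"offset": [0,0,0],"rot": [0,0,0]}
    - {"offset": [0,0,0],"rot": [0,0,0]}
    - {"offset": [0,0,0],"rot": [0,0,0]}
    - {"offset": [0,0,0],"rot": [0,0,0]}
    - {"offset": [0,0,0],"rot": [0,0,0]}
    - {"offset": [0,0,0],"rot": [0,0,0]}
  hand: 0.4
  newtons: 25

```text
time: 11.75
position: [0.499, -0.1882, 0.0256]
tool_rot: [0.677, 0.736, 0.0, 0.001]
ft_force: [-0.8, -0.3, 6.7]
grip_width: 0.0444
grip_force: 25.0
```

Request:
apply_moves:
  series:
    - {"offset": [0,0,3],"rot": [0,0,0]}
    - {"offset": [0,0,8],"rot": [0,0,0]}
    - {"offset": [0,1,12],"rot": [0,0,0]}
    - {"offset": [-2.9,19.5,12],"rot": [0,0,0]}
    - {"offset": [-2.9,19.5,12],"rot": [0,0,0]}
    - {"offset": [-2.9,19.5,12],"rot": [0,0,0]}
    - {"offset": [-2.9,19.5,12],"rot": [0,0,0]}
    - {"offset": [-2.9,19.5,12],"rot": [0,0,0]}
    - {"offset": [-2.9,19.5,9],"rot": [0,0,0]}
    - {"offset": [-2.9,19.5,9],"rot": [0,0,0]}
    - {"offset": [-2.9,19.5,9],"rot": [0,0,0]}
    - {"offset": [-2.9,19.5,9],"rot": [0,0,0]}

```text
time: 12.95
position: [0.47, 0.0064, 0.1152]
tool_rot: [0.677, 0.736, 0.0, 0.0]
ft_force: [0.4, 0.1, -0.5]
grip_width: 0.0442
grip_force: 25.0
```

```bash
cat > held.py <<'E'
import sys
from h import *
c,n=sys.argv[1:3]
o=state(); k=vision.calibration('wrist'); im=vision.camera('wrist'); cv2.imwrite(f'pics/{n}.png',im[:,:,::-1]); np.savez(n+'.npz',**k)
p=o['position']; z=p[2]-.0247+H[c]
print(z,holes(im,k,c,p[:2],z))
cv2.imwrite(f'pics/{n}c.png',cv2.resize(im[200:310,220:340,::-1],None,fx=5,fy=5,interpolation=cv2.INTER_CUBIC))
E
python3 held.py white w6
```

```text
t 12.95 p [0.47   0.0064 0.1152] tooly 4.7 z [ 0.001 -0.    -1.   ] grip 0.044181663411042515 F [ 0.4  0.1 -0.5]
0.10645434024292764 [(467.9, 45.6, 22.6), (470.4, 10.9, 6.8), (435.6, 47.0, 3.2)]
```

View pics/w6c.png

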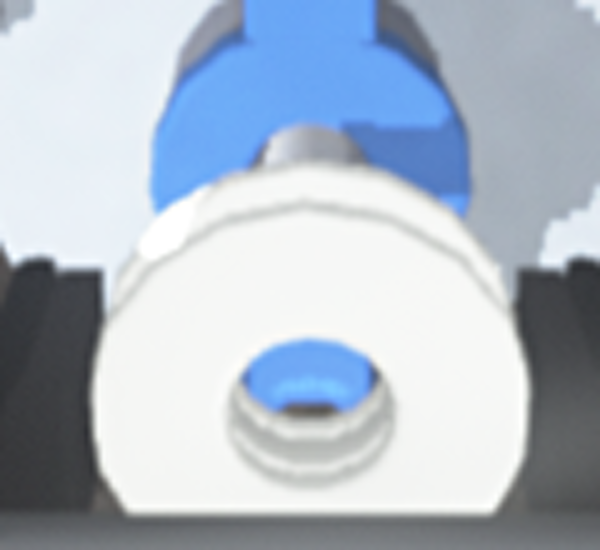

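```bash
python3 -c "
from h import *
k=dict(np.load('w6.npz'));print(back(k,(282.4,282.4),.1065)); print(proj(k,[.4702,.0076,.082]))
k=dict(np.load('w4.npz'));print(back(k,(282,280),.0996))"
```

```text
[0.47121117 0.00684092 0.1065    ]
[280.58602044 259.58355927]
[0.47122239 0.00542013 0.0996    ]
```

Sheave hole at (471,7), within tolerance of the post; lowering.

Request:
apply_moves:
  series:
    - {"offset": [0,0.05,-0.7],"rot": [0,0,0]}
    - {"offset": [0,0.05,-1.4],"rot": [0,0,0]}
    - {"offset": [0,0.05,-2.0],"rot": [0,0,0]}
    - {"offset": [0,0.05,-2.0],"rot": [0,0,0]}

```text
time: 13.4
position: [0.4688, 0.0078, 0.0936]
tool_rot: [0.677, 0.736, -0.001, -0.001]
ft_force: [0.3, 1.2, 0.2]
grip_width: 0.0442
grip_force: 25.0
```

Request:
apply_moves:
  series:
    - {"offset": [0,0,-1],"rot": [0,0,0]}
    - {"offset": [0,0,-2],"rot": [0,0,0]}
    - {"offset": [0,0,-2.6],"rot": [0,0,0]}
    - {"offset": [0,0,-2.7],"rot": [0,0,0]}
    - {"offset": [0,0,-2.7],"rot": [0,0,0]}

```text
time: 13.9
position: [0.4692, 0.0077, 0.0671]
tool_rot: [0.677, 0.736, -0.0, -0.0]
ft_force: [0.4, -0.1, -0.6]
grip_width: 0.0443
grip_force: 25.0
```

Request:
apply_moves:
  series:
    - {"offset": [0,0,-0.1],"rot": [0,0,0]}
    - {"offset": [0,0,-0.2],"rot": [0,0,0]}
    - {"offset": [0,0,-0.2],"rot": [0,0,0]}

```text
time: 14.2
position: [0.4696, 0.0077, 0.0657]
tool_rot: [0.677, 0.736, 0.0, 0.0]
ft_force: [0.1, -0.4, -0.5]
grip_width: 0.0443
grip_force: 25.0
```

Request:
apply_moves:
  series:
    - {"offset": [0,0,-0.05],"rot": [0,0,0]}
    - {"offset": [0,0,-0.1],"rot": [0,0,0]}
    - {"offset": [0,0,-0.1],"rot": [0,0,0]}

```text
time: 14.5
position: [0.4696, 0.0077, 0.0656]
tool_rot: [0.677, 0.736, 0.0, 0.0]
ft_force: [-1.6, 0.7, 7.8]
grip_width: 0.0446
grip_force: 25.0
```

Request:
apply_moves:
  series:
    - {"offset": [0,0,0],"rot": [0,0,0]}
    - {"offset": [0,0,0],"rot": [0,0,0]}
    - {"offset": [0,0,0],"rot": [0,0,0]}
    - {"offset": [0,0,0],"rot": [0,0,0]}
  hand: 0.68

```text
time: 14.9
position: [0.4695, 0.0077, 0.0644]
tool_rot: [0.677, 0.736, -0.0, -0.0]
ft_force: [0.0, 0.0, -0.2]
grip_width: 0.0586
grip_force: 0.0
```

Request:
apply_moves:
  series:
    - {"offset": [0,0,2],"rot": [0,0,0]}
    - {"offset": [0,0,6],"rot": [0,0,0]}
    - {"offset": [0,0,10],"rot": [0,0,0]}
    - {"offset": [0,0,14],"rot": [0,0,-8]}
    - {"offset": [-2,20.5,14],"rot": [0,0,-66]}
    - {"offset": [-2,20.5,14],"rot": [0,0,-66]}
    - {"offset": [-2,20.5,14],"rot": [0,0,-66]}
    - {"offset": [-2,20.5,14],"rot": [0,0,-66]}
    - {"offset": [-2,20.5,14],"rot": [0,0,-66]}
    - {"offset": [-2,20.5,14],"rot": [0,0,-66]}
    - {"offset": [-2,20.5,14],"rot": [0,0,-66]}
    - {"offset": [-2,20.5,14],"rot": [0,0,-66]}
    - {"offset": [-2,20.5,14],"rot": [0,0,-66]}
    - {"offset": [-2,20.5,14],"rot": [0,0,-66]}

```text
time: 16.3
position: [0.4492, 0.2126, 0.2043]
tool_rot: [0.968, 0.249, -0.0, -0.0]
ft_force: [-0.3, 0.1, -1.0]
grip_width: 0.0592
grip_force: 0.0
```

```bash
python3 look.py red w7; python3 - <<'E'
from h import *
k=dict(np.load('w7.npz')); im=cv2.imread('pics/w7.png')[:,:,::-1].copy()
print(holes(im,k,'red',G['red'],.010))
kt=vision.calibration('top'); im=vision.camera('top'); g=(.470,.0075); cv2.imwrite('pics/top1.png',im[:,:,::-1])
print(measure(im,kt,'white',g,.056,.03)); print(measure(im,kt,'blue',g,.040))
E
```

```text
t 16.3 p [0.4492 0.2126 0.2043] tooly -61.2 z [-0.001 -0.    -1.   ] grip 0.059156191913638946 F [-0.3  0.1 -1. ]
red (array([0.4868, 0.2417]), (489.1, 238.9), (12.3, 23.8), np.float64(-26.1)) minus tcp cm [3.99 2.63]
[]
(array([0.4662, 0.0069]), (465.5, 7.4), (46.9, 44.6), np.float64(9.1))
(array([ 0.4719, -0.033 ]), (472.3, -32.0), (22.7, 29.5), np.float64(89.6))
```

```bash
python3 - <<'E'
from h import *
k=dict(np.load('w7.npz')); im=cv2.imread('pics/w7.png'); hsv=cv2.cvtColor(im,cv2.COLOR_BGR2HSV)
g=proj(k,[.4495,.214,.01]).astype(int); print(g)
for d in (-18,-14,14,18): print(hsv[g[1],g[0]+d],hsv[g[1]+d,g[0]])
import h
h.RNG['red']=((0,90,60),(12,255,255)); im=im[:,:,::-1].copy()
hs=hsv
m=cv2.inRange(hsv,(0,90,60),(12,255,255))|cv2.inRange(hsv,(170,90,60),(180,255,255)); print(m[140:260,220:340].mean())
print(measure(im,k,'red',G['red']),holes(im,k,'red',G['red'],.010))
E
```

```text
[280 192]
[  2 127 255] [  3 127 255]
[  3 127 255] [  2 127 255]
[  2 127 255] [  3 128 255]
[  2 127 255] [  2 127 255]
44.64270833333333
(array([0.4513, 0.2146]), (451.3, 214.6), (102.1, 47.0), np.float64(29.1)) [(451.9, 215.2, 6.6), (486.7, 234.1, 4.5), (417.4, 195.5, 4.0)]
```

Request:
apply_moves:
  series:
    - {"offset": [0.2,0.2,-5],"rot": [0,0,0.3]}
    - {"offset": [0.2,0.2,-10],"rot": [0,0,0.3]}
    - {"offset": [0.2,0.2,-14],"rot": [0,0,0.3]}
    - {"offset": [0.2,0.2,-16],"rot": [0,0,0.3]}
    - {"offset": [0.2,0.2,-17],"rot": [0,0,0.3]}
    - {"offset": [0.2,0.2,-18],"rot": [0,0,0.3]}
    - {"offset": [0.2,0.2,-18],"rot": [0,0,0.3]}

```text
time: 17.1
position: [0.4516, 0.2146, 0.0242]
tool_rot: [0.968, 0.251, -0.0, -0.0]
ft_force: [0.2, -0.2, -0.2]
grip_width: 0.0595
grip_force: 0.0
```

Request:
apply_moves:
  series:
    - {"offset": [0,0,0],"rot": [0,0,0]}
    - {"offset": [0,0,0],"rot": [0,0,0]}
    - {"offset": [0,0,0],"rot": [0,0,0]}
    - {"offset": [0,0,0],"rot": [0,0,0]}
    - {"offset": [0,0,0],"rot": [0,0,0]}
    - {"offset": [0,0,0],"rot": [0,0,0]}
  hand: 0.4
  newtons: 25

```text
time: 17.7
position: [0.4522, 0.2149, 0.0255]
tool_rot: [0.968, 0.251, 0.001, 0.0]
ft_force: [0.1, -0.3, 5.8]
grip_width: 0.0447
grip_force: 25.0
```

Request:
apply_moves:
  series:
    - {"offset": [0,0,3],"rot": [0,0,0]}
    - {"offset": [0,0,8],"rot": [0,0,0]}
    - {"offset": [0,-1,12],"rot": [0,0,5]}
    - {"offset": [1.8,-20.7,12],"rot": [0,0,65.6]}
    - {"offset": [1.8,-20.7,12],"rot": [0,0,65.6]}
    - {"offset": [1.8,-20.7,12],"rot": [0,0,65.6]}
    - {"offset": [1.8,-20.7,12],"rot": [0,0,65.6]}
    - {"offset": [1.8,-20.7,12],"rot": [0,0,65.6]}
    - {"offset": [1.8,-20.7,12],"rot": [0,0,65.6]}
    - {"offset": [1.8,-20.7,12],"rot": [0,0,65.6]}
    - {"offset": [1.8,-20.7,12],"rot": [0,0,65.6]}
    - {"offset": [1.8,-20.7,9],"rot": [0,0,65.6]}
    - {"offset": [1.8,-20.7,9],"rot": [0,0,65.6]}
    - {"offset": [1.8,-20.7,9],"rot": [0,0,65.6]}
    - {"offset": [1.8,-20.7,9],"rot": [0,0,65.6]}

```text
time: 19.2
position: [0.4697, 0.0077, 0.1152]
tool_rot: [0.678, 0.735, 0.0, 0.0]
ft_force: [0.3, -0.7, 0.2]
grip_width: 0.0449
grip_force: 25.0
```

```bash
sed -i "s/'red':((0,150,80),(6,255,255))/'red':((0,90,60),(12,255,255))/" h.py; python3 held.py red w8
```

```text
t 19.2 p [0.4697 0.0077 0.1152] tooly 4.7 z [ 0.001 -0.    -1.   ] grip 0.044898655634832925 F [ 0.3 -0.7  0.2]
0.10050156713950208 [(470.4, 9.6, 8.3), (466.9, 45.9, 7.5), (472.1, 3.2, 7.3)]
```

View pics/w8c.png

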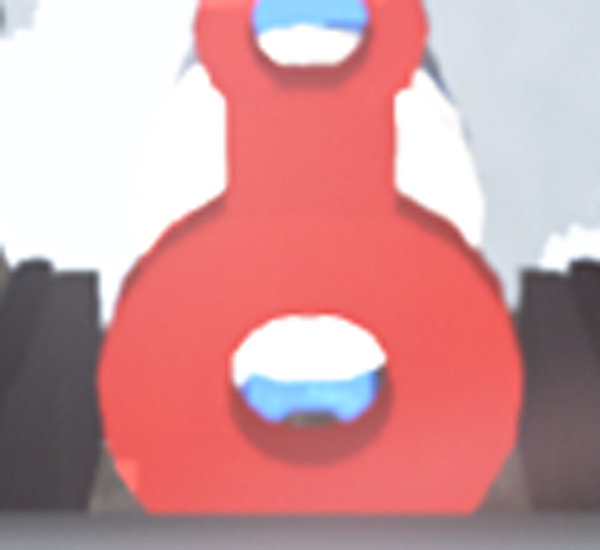

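Request:
apply_moves:
  series:
    - {"offset": [0,0,-0.7],"rot": [0,0,0]}
    - {"offset": [0,0,-1.4],"rot": [0,0,0]}
    - {"offset": [0,0,-2.0],"rot": [0,0,0]}
    - {"offset": [0,0,-2.0],"rot": [0,0,0]}

```text
time: 19.65
position: [0.4688, 0.0078, 0.0936]
tool_rot: [0.678, 0.735, -0.001, -0.001]
ft_force: [0.2, -0.0, -0.6]
grip_width: 0.0448
grip_force: 25.0
```

Request:
apply_moves:
  series:
    - {"offset": [0,0,-0.6],"rot": [0,0,0]}
    - {"offset": [0,0,-1.0],"rot": [0,0,0]}
    - {"offset": [0,0,-1.2],"rot": [0,0,0]}
    - {"offset": [0,0,-1.3],"rot": [0,0,0]}
    - {"offset": [0,0,-1.3],"rot": [0,0,0]}

```text
time: 20.15
position: [0.4693, 0.0077, 0.0816]
tool_rot: [0.678, 0.735, -0.0, -0.0]
ft_force: [-0.4, 0.9, 0.0]
grip_width: 0.0449
grip_force: 25.0
```

Request:
apply_moves:
  series:
    - {"offset": [0,0,-0.05],"rot": [0,0,0]}
    - {"offset": [0,0,-0.1],"rot": [0,0,0]}
    - {"offset": [0,0,-0.1],"rot": [0,0,0]}

```text
time: 20.45
position: [0.4693, 0.0077, 0.0815]
tool_rot: [0.678, 0.735, 0.0, 0.0]
ft_force: [-2.6, 0.6, 8.4]
grip_width: 0.0448
grip_force: 25.0
```

Request:
apply_moves:
  series:
    - {"offset": [0,0,0],"rot": [0,0,0]}
    - {"offset": [0,0,0],"rot": [0,0,0]}
    - {"offset": [0,0,0],"rot": [0,0,0]}
    - {"offset": [0,0,0],"rot": [0,0,0]}
  hand: 0.68

```text
time: 20.85
position: [0.4695, 0.0077, 0.0804]
tool_rot: [0.678, 0.735, 0.0, 0.0]
ft_force: [0.4, -0.0, -0.2]
grip_width: 0.0583
grip_force: 0.0
```

Request:
apply_moves:
  series:
    - {"offset": [0,0,2],"rot": [0,0,0]}
    - {"offset": [0,0,6],"rot": [0,0,0]}
    - {"offset": [0,0,10],"rot": [0,0,0]}
    - {"offset": [-5.4,-31,12.5],"rot": [0,0,0]}
    - {"offset": [-5.4,-31,12.5],"rot": [0,0,0]}
    - {"offset": [-5.4,-31,12.5],"rot": [0,0,0]}
    - {"offset": [-5.4,-31,12.5],"rot": [0,0,0]}
    - {"offset": [-5.4,-31,12.5],"rot": [0,0,0]}
    - {"offset": [-5.4,-31,12.5],"rot": [0,0,0]}
    - {"offset": [-5.4,-31,12.5],"rot": [0,0,0]}
    - {"offset": [-5.4,-31,12.5],"rot": [0,0,0]}
    - {"offset": [-5.4,-31,12.5],"rot": [0,0,0]}
    - {"offset": [-5.4,-31,12.5],"rot": [0,0,0]}

```text
time: 22.15
position: [0.4152, -0.2999, 0.2051]
tool_rot: [0.677, 0.736, 0.0, -0.001]
ft_force: [-0.2, 0.0, 0.7]
grip_width: 0.0595
grip_force: 0.0
```

```bash
python3 look.py brass w9 0.014 .415 -.302; python3 - <<'E'
from h import *
k=dict(np.load('w9.npz')); im=cv2.imread('pics/w9.png')[:,:,::-1].copy()
print(holes(im,k,'brass',(.415,-.302),.014))
kt=vision.calibration('top'); im=vision.camera('top'); g=(.468,.0065); cv2.imwrite('pics/top2.png',im[:,:,::-1])
print(measure(im,kt,'red',g,.066),holes(im,kt,'red',g,.066))
a=cv2.resize(im[180:275,220:315,::-1],(380,380),interpolation=cv2.INTER_CUBIC); b=cv2.resize(vision.camera('scene')[180:250,255:340,::-1],(380,380),interpolation=cv2.INTER_CUBIC)
cv2.imwrite('pics/chk.png',np.hstack([a,b]))
E
```

```text
t 22.15 p [ 0.4152 -0.2999  0.2051] tooly 4.8 z [-0.001  0.002 -1.   ] grip 0.05952837216710368 F [-0.2  0.   0.7]
brass (array([ 0.4154, -0.3029]), (415.3, -303.2), (16.4, 15.6), np.float64(63.6)) minus tcp cm [ 0.01 -0.33]
[(415.9, -301.8, 6.8)]
(array([0.4676, 0.0055]), (467.1, 6.1), (108.2, 42.0), np.float64(-83.8)) [(466.8, 6.3, 8.1), (463.6, 45.1, 6.6), (469.6, -33.3, 6.0)]
```

View pics/chk.png

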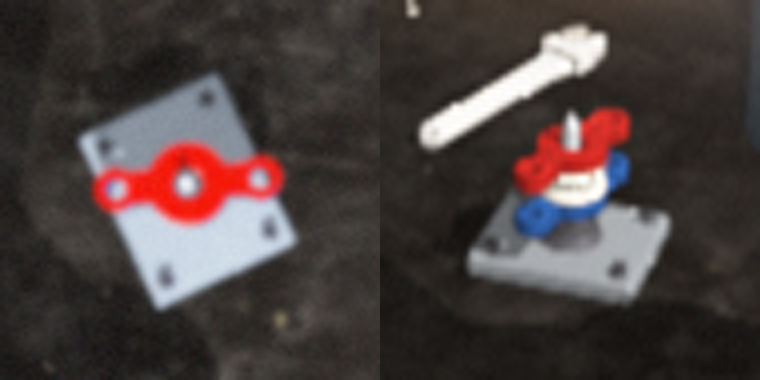

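The stack is flat and the red eyes line up with the blue ones (both at -85.6°). The collar outline was cut off by the colour threshold, so I'll loosen it.

```bash
sed -i "s/'brass':((15,110,90)/'brass':((15,50,90)/" h.py; python3 - <<'E'
from h import *
k=dict(np.load('w9.npz')); im=cv2.imread('pics/w9.png')[:,:,::-1].copy(); g=(.415,-.302)
print(measure(im,k,'brass',g,.014,.04),holes(im,k,'brass',g,.014,.04)); hsv=cv2.cvtColor(im,cv2.COLOR_RGB2HSV)
c=proj(k,[.4155,-.302,.014]).astype(int); print(c,[list(hsv[c[1],c[0]+d]) for d in(-14,-12,12,14)])
E
```

```text
(array([ 0.4156, -0.3017]), (416.2, -301.0), (42.7, 37.9), np.float64(-79.1)) [(415.5, -301.3, 6.4), (405.9, -303.8, 12.3), (424.1, -307.9, 6.7)]
[281 195] [[np.uint8(30), np.uint8(53), np.uint8(255)], [np.uint8(30), np.uint8(56), np.uint8(255)], [np.uint8(30), np.uint8(56), np.uint8(255)], [np.uint8(30), np.uint8(57), np.uint8(255)]]
```

Request:
apply_moves:
  series:
    - {"offset": [0.03,0,-5],"rot": [0,0,0]}
    - {"offset": [0.03,0,-10],"rot": [0,0,0]}
    - {"offset": [0.03,0,-14],"rot": [0,0,0]}
    - {"offset": [0.03,0,-16],"rot": [0,0,0]}
    - {"offset": [0.03,0,-17],"rot": [0,0,0]}
    - {"offset": [0.03,0,-18],"rot": [0,0,0]}
    - {"offset": [0.03,0,-18],"rot": [0,0,0]}

```text
time: 23.0
position: [0.4159, -0.302, 0.0252]
tool_rot: [0.677, 0.736, 0.0, -0.0]
ft_force: [0.3, 0.2, -0.5]
grip_width: 0.0591
grip_force: 0.0
```

Request:
apply_moves:
  series:
    - {"offset": [0,0,0],"rot": [0,0,0]}
    - {"offset": [0,0,0],"rot": [0,0,0]}
    - {"offset": [0,0,0],"rot": [0,0,0]}
    - {"offset": [0,0,0],"rot": [0,0,0]}
    - {"offset": [0,0,0],"rot": [0,0,0]}
    - {"offset": [0,0,0],"rot": [0,0,0]}
    - {"offset": [0,0,0],"rot": [0,0,0]}
  hand: 0.3
  newtons: 25

```text
time: 23.7
position: [0.4159, -0.3026, 0.0263]
tool_rot: [0.678, 0.735, -0.0, 0.001]
ft_force: [-1.4, -0.3, 5.4]
grip_width: 0.0346
grip_force: 25.0
```

Request:
apply_moves:
  series:
    - {"offset": [0,0,3],"rot": [0,0,0]}
    - {"offset": [0,0,8],"rot": [0,0,0]}
    - {"offset": [0,1,12],"rot": [0,0,0]}
    - {"offset": [5.4,30.9,12],"rot": [0,0,0]}
    - {"offset": [5.4,30.9,12],"rot": [0,0,0]}
    - {"offset": [5.4,30.9,12],"rot": [0,0,0]}
    - {"offset": [5.4,30.9,12],"rot": [0,0,0]}
    - {"offset": [5.4,30.9,12],"rot": [0,0,0]}
    - {"offset": [5.4,30.9,12],"rot": [0,0,0]}
    - {"offset": [5.4,30.9,12],"rot": [0,0,0]}
    - {"offset": [5.4,30.9,9],"rot": [0,0,0]}
    - {"offset": [5.4,30.9,9],"rot": [0,0,0]}
    - {"offset": [5.4,30.9,9],"rot": [0,0,0]}
    - {"offset": [5.4,30.9,9],"rot": [0,0,0]}

```text
time: 25.1
position: [0.4701, 0.0058, 0.1161]
tool_rot: [0.678, 0.735, 0.0, 0.0]
ft_force: [0.7, 0.6, -0.1]
grip_width: 0.0345
grip_force: 25.0
```

```bash
python3 held.py brass w10
```

```text
t 25.1 p [0.4701 0.0058 0.1161] tooly 4.6 z [ 0.001 -0.    -1.   ] grip 0.03445442594666978 F [ 0.7  0.6 -0.1]
0.1054360257713908 [(470.5, 9.5, 7.4)]
```

View pics/w10c.png

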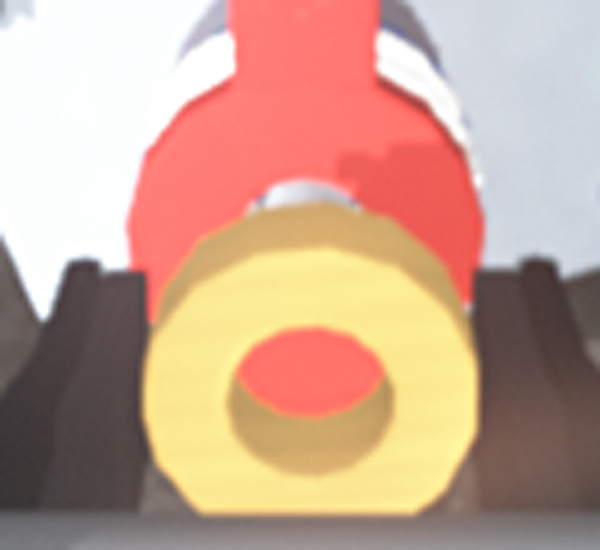

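```bash
python3 -c "
from h import *
k=dict(np.load('w10.npz'));print(back(k,(282.2,280.4),.1045))
k=dict(np.load('w8.npz'));print(back(k,(282.,277.8),.1005))"
```

```text
[0.47118605 0.00571739 0.1045    ]
[0.47077105 0.00739437 0.1005    ]
```

Request:
apply_moves:
  series:
    - {"offset": [0,0,-0.6],"rot": [0,0,0]}
    - {"offset": [0,0,-1.0],"rot": [0,0,0]}
    - {"offset": [0,0,-1.4],"rot": [0,0,0]}
    - {"offset": [0,0,-1.7],"rot": [0,0,0]}
    - {"offset": [0,0,-1.7],"rot": [0,0,0]}

```text
time: 25.65
position: [0.4694, 0.0067, 0.098]
tool_rot: [0.678, 0.735, -0.0, -0.001]
ft_force: [0.1, -0.5, -0.3]
grip_width: 0.0348
grip_force: 25.0
```

Request:
apply_moves:
  series:
    - {"offset": [0,0,-0.3],"rot": [0,0,0]}
    - {"offset": [0,0,-0.5],"rot": [0,0,0]}
    - {"offset": [0,0,-0.6],"rot": [0,0,0]}
    - {"offset": [0,0,-0.6],"rot": [0,0,0]}

```text
time: 26.05
position: [0.4697, 0.0067, 0.0924]
tool_rot: [0.678, 0.735, -0.0, -0.0]
ft_force: [0.0, -0.2, -0.6]
grip_width: 0.0347
grip_force: 25.0
```

Request:
apply_moves:
  series:
    - {"offset": [0,0,-0.05],"rot": [0,0,0]}
    - {"offset": [0,0,-0.1],"rot": [0,0,0]}
    - {"offset": [0,0,-0.1],"rot": [0,0,0]}

```text
time: 26.35
position: [0.4698, 0.0067, 0.0922]
tool_rot: [0.678, 0.735, 0.0, 0.0]
ft_force: [-1.3, 0.1, 6.4]
grip_width: 0.0345
grip_force: 25.0
```

Contact. Releasing, backing up and checking.

Request:
apply_moves:
  series:
    - {"offset": [0,0,0],"rot": [0,0,0]}
    - {"offset": [0,0,0],"rot": [0,0,0]}
    - {"offset": [0,0,0],"rot": [0,0,0]}
    - {"offset": [0,0,0],"rot": [0,0,0]}
    - {"offset": [0,0,0],"rot": [0,0,0]}
  hand: 0.65

```text
time: 26.85
position: [0.4697, 0.0067, 0.0914]
tool_rot: [0.678, 0.735, -0.0, -0.0]
ft_force: [-0.2, -0.6, 0.5]
grip_width: 0.0559
grip_force: 0.0
```

Request:
apply_moves:
  series:
    - {"offset": [0,0,2],"rot": [0,0,0]}
    - {"offset": [0,0,6],"rot": [0,0,0]}
    - {"offset": [0,0,10],"rot": [0,0,0]}
    - {"offset": [0,-20,12],"rot": [0,0,0]}
    - {"offset": [0,-20,12],"rot": [0,0,0]}
    - {"offset": [0,-20,12],"rot": [0,0,0]}
    - {"offset": [0,-20,12],"rot": [0,0,0]}
    - {"offset": [0,-20,12],"rot": [0,0,0]}
    - {"offset": [0,-20,12],"rot": [0,0,0]}
    - {"offset": [0,-20,12],"rot": [0,0,0]}

```text
time: 27.85
position: [0.4689, -0.1921, 0.211]
tool_rot: [0.678, 0.735, 0.0, -0.001]
ft_force: [-0.4, 0.5, -1.1]
grip_width: 0.0568
grip_force: 0.0
```

```bash
python3 - <<'E'
from h import *
state(); im=vision.camera('top'); s=vision.camera('scene')
a=cv2.resize(im[180:275,220:315,::-1],(380,380),interpolation=cv2.INTER_CUBIC); b=cv2.resize(s[180:250,255:340,::-1],(380,380),interpolation=cv2.INTER_CUBIC)
cv2.imwrite('pics/fin.png',np.hstack([a,b]))
E
```

```text
t 27.85 p [ 0.4689 -0.1921  0.211 ] tooly 4.7 z [-0.002  0.002 -1.   ] grip 0.05676405509105898 F [-0.4  0.5 -1.1]
```

View pics/fin.png

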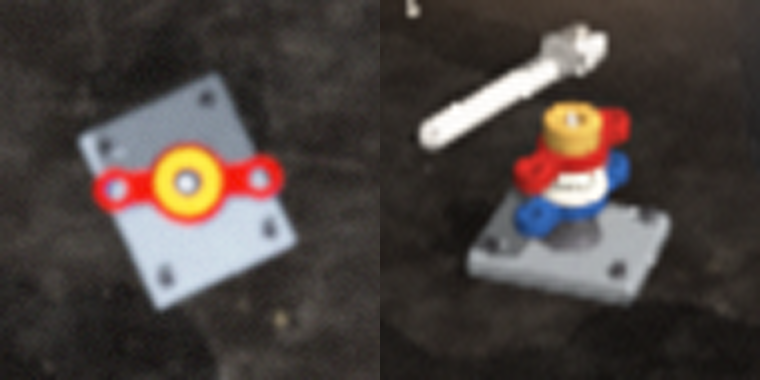

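The picture shows all four parts stacked flat on the post in the order asked, with the eyes in line and the wrench where it was.

```bash
python3 -c "
from rig import hand_in; print(hand_in())"
```

```text
the job is handed in; nothing more can be done
None
```

The pulley is built on the post (blue cheek, sheave, red cheek with its eyes in line with the blue's, brass collar on top), each part lowered to contact before release, and the job was handed in at about 28 s.

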